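Hold a rebated rail in the drilling jig with one diagonal push

ROBOT

A 7-joint arm with a two-finger parallel gripper is mounted at the origin on the work surface. World frame = base frame: x ahead of the robot, y to its left, z up, the work surface at z = 0. Lengths are in m, angles in degrees, forces in N, time in s.
With the tool pointing down it reaches from about 0.4 to 0.925 m from the base axis. Payload 4.1 kg.
Tool frame: the origin (TCP) lies midway between the tips of the shut fingers; the grasp point (between the pads) lies tcp_to_grasp behind it (tcp_to_grasp is the distance from the TCP to the grasp point, in m); z points along the fingers, y is the direction in which the jaws open and shut (so a half turn about z gives the same grasp; the last joint's range is limited). The gripper opens to 85 mm and grips with 20 to 120 N. Pads are 22 mm wide; open, the fingers measure 114 mm over their backs; the gripper's body (76 mm by 85 mm) begins 54 mm behind the grasp point. The pads swing forward as they close: fully open they stand 13 mm farther back than shut.
Start: joints at [67.895, 22.827, 2.584, 88.041, -1.071, 69.15, -2.905], TCP at [0.184, -0.623, 0.231] pointing down, gripper open.
Joint ranges: [-161.44, 161.44], [-28.35, 127.94], [-78.24, 83.42], [0, 140.83], [-78.03, 258.03], [13.02, 114.36], [-168.23, 168.23]. Speed limits (degrees/s): [147.25, 147.25, 180, 180, 180, 180, 180].

INTERFACE

Orientations are given as [roll, pitch, yaw] about the fixed x, y, z axes, in that order (R = Rz(yaw) Ry(pitch) Rx(roll)).
In Python, from rig import get_state, get_image, calibration, job_done, tcp_to_grasp gives the robot as it stands. The module is installed in compiled form; this text tells all that it offers.
- The arm moves only by the shell command python3 -m handwheel 'ROWS' [FORCE]. ROWS is JSON, one flat list of numbers, 7 for each row, row after row: the finger opening in m, from 0 to 0.0854, then the shift along the tool's x, y, z in m, then the turn, a rotation vector about the tool's x, y, z in degrees. In form: [claw, dx, dy, dz, ax, ay, az, claw, dx, dy, dz, ax, ay, az, ...]. A call has exactly 5 rows; each row shifts and turns the commanded pose from where the row before left it, along the tool's axes as they then stand; what a row does not reach is not made up. A row lasts 1/8 s, in which the tool goes at most 62.5 mm and 10.7 degrees, less where a joint would pass 70% of its speed; a pose out of reach is approached as far as the arm can. A call with a gripper value outside its range is refused whole. The fingers move at their own pace and stop on an object; FORCE is the grip in N (left out, the last holds). Time passes only in rows, so rows that do not move let the fingers close, or fill a call up. It gives the time, the measured TCP pose, the force and the opening at its end, in the units of the state.
- get_state(): the state, without advancing time (a new reading comes with each control period).
- get_image(name): name is "scene" or "side" or "wrist"; returns the picture (384x512x3 uint8, red, green, blue); there is no depth.
- calibration(name): a dict with "fx", "fy", "cx", "cy" (pixels), "position" and "attitude" of the camera in the world; the wrist camera has in their place "mount" (4x4, takes a point from camera to tool coordinates, whose origin is the TCP and whose axes are the flange's). Camera axes: x right, y up, looking along -z (the intrinsics and any distortion apply to the point x, -y, -z); pixel columns grow to the right and rows downward; lengths in m; the calibration is good to about 2 mm. A picture is of the moment at which its call begins: read the wrist's pose just before it. calibration takes no time and is no camera call.
- job_done(): hands the job in, once; it reports no verdict.
The state is a dict: "clock": time; "joint_pos": joint angles; "qvel": joint speeds; "joint_efforts": joint torques, N m; "position": TCP position; "tool_rot": TCP orientation; "wrist_force": force on the tool from outside, world axes, zero at the start; "ft_torque": the same for the moment, N m; "opening": finger opening in m.
Only numpy, scipy, OpenCV 4.12 (cv2) and the standard library are available. Lean on these libraries where they do the work, as an engineer would, in place of code of your own. Each camera call takes 0.05 s, during which the arm holds its last target.

TASK

Lay the rebated rail offcut flat on the jig's base board with its ledge up and its tall back towards the fence, and let go of it there. Then push it with the fingertips so that its back is flush against the fence and its end is up against the stop block, and finish holding it there with one firm diagonal push, roughly 10 N down onto the board and 15 N towards the fence at once, so it is ready to be drilled: do not let go at the end. Do not ram it, and leave the glue bottle, sanding block and mallet where they are.

Things in the scene. Friction and masses are not known exactly. Their poses are not given: they have to be found in the camera images.
- rail: Workpiece: pale L-section rail offcut, 120 long (y) x 54 mm wide (x), 0.16-0.26 kg. Origin: underside centre. Foot 54 wide, 20 high; tall back on it from x +1 to +27, top 42 mm above the underside; the ledge (rebate) is x -27 to +1. Starts flat on the bench, ledge up, right of the jig, turned up to 1.2 rad either way. Seated, its axes match the board's, same way round.
- rail_back (a point): Centre of the length of the rail's plain tall back face, 10 mm above the underside (rail x = +27 mm).
- rail_end (a point): Centre of the width of the rail's +y end face, 10 mm above the underside (rail y = +60 mm): the end that goes against the stop block.
- rail_ledge (a point): Middle of the upper face of the ledge, 20 mm above the underside, 14 mm from the riser of the tall back: a fingertip set here can push against the riser (towards +x) and down at once.
- board: Jig's plywood base board, fixed to the bench, 260 mm (x) by 360 mm (y), 18 mm thick. Origin: centre of its underside, at bench height. x points away from the robot, to the fence; y runs along the fence, to the stop block. The rail slides on it with a friction coefficient of 0.4 to 0.6, which takes its share of a sideways push.
- fence: Wooden fence, a straight bar fixed on the far part of the board, parallel to the board's y: 30 mm thick (x), 360 mm long (y), 42 mm high above the board. Origin: centre of its underside (on the board's top face). Same axes as the board. Its friction can carry a little of a downward push.
- fence_face (a point): Middle of the fence's working face (which looks to -x, towards the robot), at the height of the board's top. It is 80 mm from the board's centre in board x.
- stop: Dark wooden stop block fixed on the board, butted against the fence: 120 mm (x) by 45 mm (y), 36 mm high above the board. Origin: centre of its underside. Same axes as the board. Its place along the fence differs from time to time.
- stop_face (a point): Middle of the stop block's working face, which looks to board -y, at the height of the board's top. It reaches 60 mm either way in x, up to the fence face.
- glue: Bystander: white round glue bottle with an orange cap, standing, 56 mm across, 150 mm high. Origin: centre of its underside.
- sander: Bystander: cork sanding block, 100 x 60 x 30 mm. Origin: centre of its underside.
- mallet: Bystander: wooden mallet lying on its side, 280 mm long along x (head, 65 x 120 x 80 mm high, centred 100 mm from the origin in +x). Origin at bench height.
Not all that is in view belongs to the job. Leave any purple or red look-alike of the rail alone.

How it is judged:
By the outcome, as a careful person would: the job done as asked, in the order asked, and still so for the second after the job is handed in, while the arm keeps its last pose, push and grip.
It also fails if it takes over 51 s, if anything falls off the work surface, if the arm or the gripper's body presses on something with over 40 N, if the wrist force passes 120 N, or if a joint passes its speed limit or range.

## Working session

There is one attempt and no reset: what is moved stays moved. The work goes in short steps, Python scripts to look and compute and a shell command to move; the robot and the scene stay as the last step left them, time stands still between calls to the robot, and variables do not carry over. Pictures are saved under pics/ and viewed, and the job is handed in when it is done.

```bash
mkdir -p pics
python3 - <<'E'
from rig import *
import cv2
print(get_state(), tcp_to_grasp)
for n in ["scene","side","wrist"]:
    print(n,calibration(n))
    cv2.imwrite(f"pics/{n}0.png",get_image(n)[:,:,::-1])
E
```

```text
{'clock': 0.0, 'joint_pos': array([67.89462046, 22.87105791,  2.57816882, 88.11324819, -1.07029075,
       69.15162115, -2.90472127]), 'qvel': array([-0.09312618, -0.02103769,  0.00098023,  0.00078951,  0.02162665,
       -0.03822415, -0.02984138]), 'joint_efforts': array([-8.15553940e-04, -4.75121641e+01,  1.36466224e+00, -2.54221344e+01,
        1.15273346e-02,  9.61300218e-03,  6.57949045e-06]), 'position': array([ 0.18373814, -0.62282756,  0.23027966]), 'tool_rot': array([-1.79888459e+02,  7.94160339e-03,  1.64420412e+01]), 'wrist_force': array([-0.21384808, -0.2494623 , -0.37294623]), 'ft_torque': array([-0.00848419,  0.06323912,  0.01576548]), 'opening': 0.08513888686504181} 0.0187
scene {'fx': 410.8328272747814, 'fy': 410.8328272747814, 'cx': 251.86314455714134, 'cy': 201.61916192326493, 'position': array([1.21601154, 0.13582702, 1.23934618]), 'attitude': array([ 31.43625761,   0.5140732 , 103.54584094])}
side {'fx': 391.46160101035525, 'fy': 391.46160101035525, 'cx': 254.57609260893312, 'cy': 189.4505058847779, 'position': array([0.14887313, 0.7612517 , 1.09497468]), 'attitude': array([  40.37218456,    0.29800761, -156.25369829])}
wrist {'fx': 296.72120439064366, 'fy': 296.72120439064366, 'cx': 261.19938845303983, 'cy': 189.65740526331686, 'mount': array([[-1.11400917e-04,  9.47085347e-01,  3.20981826e-01,
         8.21433927e-02],
       [ 9.99999947e-01,  7.72624882e-06,  3.24266005e-04,
        -2.68742301e-04],
       [ 3.04627596e-04,  3.20981845e-01, -9.47085298e-01,
        -1.43074509e-01],
       [ 0.00000000e+00,  0.00000000e+00,  0.00000000e+00,
         1.00000000e+00]])}
```

View pics/scene0.png

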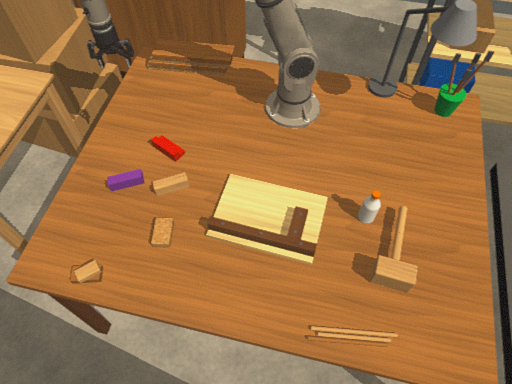

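View pics/side0.png

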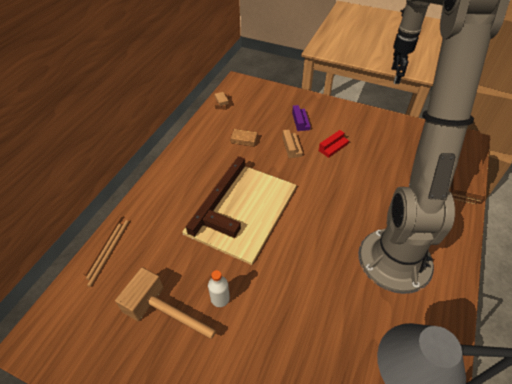

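View pics/wrist0.png

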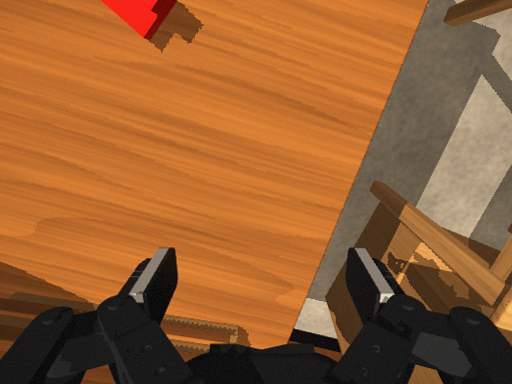

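The rail is the pale block at scene (170,184) and side (292,142). The cork block is at scene (162,232), and the jig is in the middle.

```bash
cat > h.py <<'E'
import numpy as np, cv2
from rig import *
from scipy.spatial.transform import Rotation as Ro
def cam(n,st=None):
    c=calibration(n)
    if n=="wrist":
        T=np.eye(4);T[:3,:3]=Ro.from_euler('xyz',st['tool_rot'],degrees=True).as_matrix();T[:3,3]=st['position']
        M=T@c['mount'];R=M[:3,:3];p=M[:3,3]
    else:
        R=Ro.from_euler('xyz',c['attitude'],degrees=True).as_matrix();p=c['position']
    return c,R,p
def ray(n,uv,z,st=None):
    c,R,p=cam(n,st)
    d=R@np.array([(uv[0]-c['cx'])/c['fx'],-(uv[1]-c['cy'])/c['fy'],-1])
    return p+d*(z-p[2])/d[2]
def proj(n,P,st=None):
    c,R,p=cam(n,st)
    q=(np.atleast_2d(P)-p)@R
    return np.c_[c['cx']+c['fx']*q[:,0]/-q[:,2],c['cy']-c['fy']*q[:,1]/-q[:,2]]
def crop(src,x0,y0,w,h,k,out):
    im=cv2.imread(src)[y0:y0+h,x0:x0+w]
    cv2.imwrite(out,cv2.resize(im,None,fx=k,fy=k,interpolation=cv2.INTER_CUBIC))
E
python3 - <<'E'
from h import *
crop("pics/scene0.png",100,160,100,60,8,"pics/c1.png")
crop("pics/scene0.png",200,165,140,100,5,"pics/c2.png")
crop("pics/side0.png",260,100,80,60,8,"pics/c3.png")
crop("pics/side0.png",175,150,130,120,5,"pics/c4.png")
print(ray("scene",(170,184),.04),ray("side",(292,142),.04))
E
```

```text
[ 0.50106186 -0.34401953  0.04      ] [ 0.4786769  -0.34105371  0.04      ]
```

View pics/c1.png

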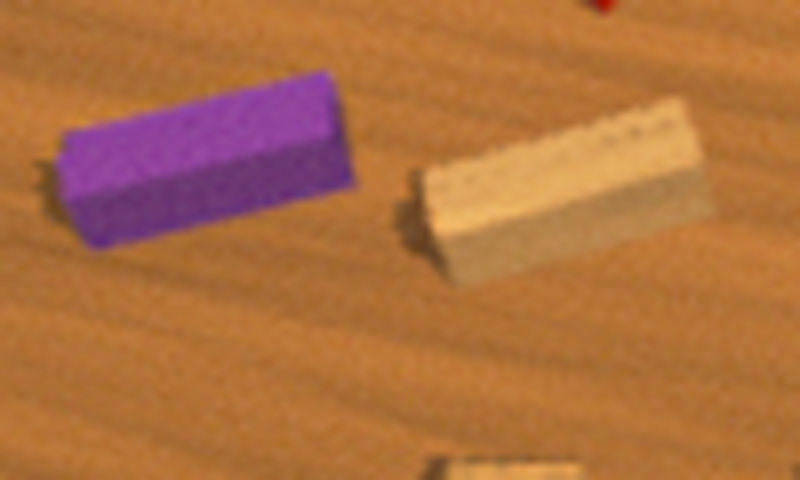

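View pics/c2.png

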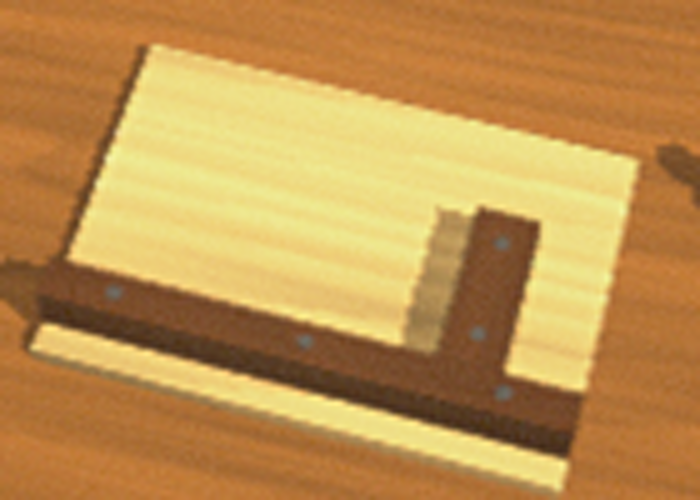

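View pics/c3.png

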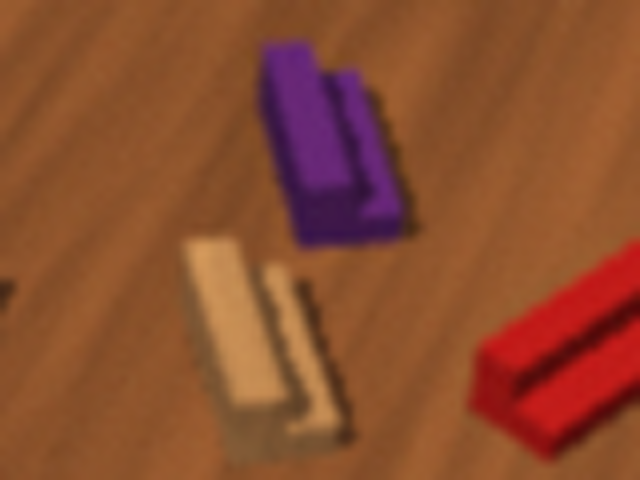

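View pics/c4.png

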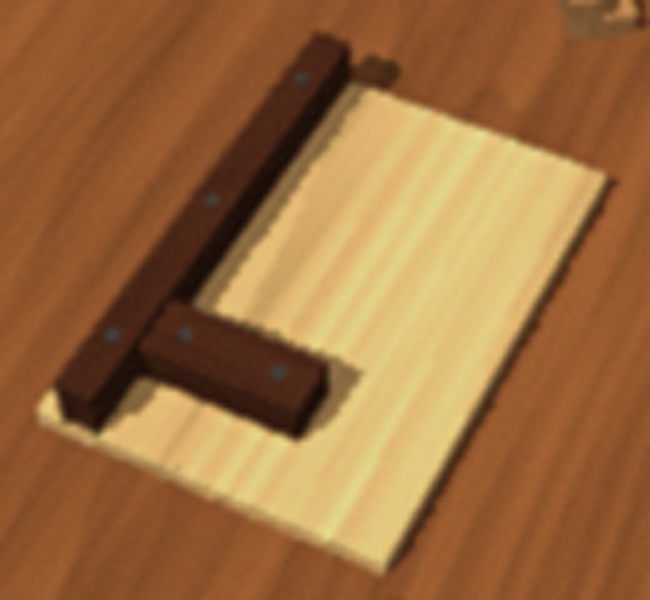

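```bash
cat > fit.py <<'E'
from h import *
from scipy.optimize import least_squares
def T(p,P,zb=0):
    c,s=np.cos(p[2]),np.sin(p[2]);P=np.array(P,float)
    return np.c_[p[0]+c*P[:,0]-s*P[:,1],p[1]+s*P[:,0]+c*P[:,1],P[:,2]+zb]
def fit(obs,p0,st=None):
    def f(p): return np.concatenate([(proj(n,T(p,[np.array(L)/1000]),st)[0]-uv) for n,L,uv in obs])
    r=least_squares(f,p0,loss='soft_l1');return r.x,r.fun.reshape(-1,2)
E
python3 - <<'E'
from fit import *
S,D="scene","side"
b=[(S,(-130,-180,18),(230,173.6)),(S,(-130,180,18),(327.6,197)),(S,(130,180,18),(313.4,263)),(S,(130,-180,18),(207,234)),
(D,(-130,-180,18),(296,185.6)),(D,(-130,180,18),(252,264.4)),(D,(130,180,18),(183,233)),
(S,(80,-180,60),(213,217.4)),(S,(80,180,60),(316.6,243.4)),(S,(110,-180,60),(208,224.6)),(S,(110,180,60),(315,251.4)),
(D,(110,-180,60),(238.6,157)),(D,(80,-180,60),(245,159.6)),(D,(110,180,60),(187,227.6)),(D,(80,180,60),(194.6,231))]
r=[(S,(1,60,42),(185.6,172.1)),(S,(27,60,42),(188.1,180)),(S,(27,-60,42),(155,189.4)),(S,(1,-60,42),(153.1,181.2)),(S,(27,-60,0),(157.3,195.9)),(S,(27,60,0),(189.1,186.9)),
(D,(1,60,42),(295.9,150)),(D,(27,60,42),(289.4,150.6)),(D,(27,-60,42),(282.9,129.75)),(D,(1,-60,42),(289.75,129.75)),(D,(-27,60,20),(302.5,153.1)),(D,(27,60,0),(289.6,157.5))]
for o in (b,r):
    for sub in (o,[x for x in o if x[0]==S],[x for x in o if x[0]==D]):
        p,f=fit(sub,[.6,0,0]);print(p[:2].round(4),np.degrees(p[2]).round(2));
        if sub is o:print(f.round(1).tolist()); 
        if o is b and sub is o:pb=p
# stop top at z=54
for n,uv in ((S,(295.6,206.4)),(S,(287.4,235)),(S,(308,209.4)),(D,(240.6,223.4)),(D,(210,210.4)),(D,(234.6,232.6))):
    q=ray(n,uv,.054);d=q[:2]-pb[:2];c,s=np.cos(pb[2]),np.sin(pb[2])
    print(n,uv,"board xy",(c*d[0]+s*d[1]).round(4),(-s*d[0]+c*d[1]).round(4))
E
```

```text
[0.5299 0.0198] -2.65
[[0.5, -0.6], [0.7, -1.2], [-0.3, -0.9], [-0.3, 0.4], [0.3, -0.4], [-0.0, -0.8], [-1.4, -0.2], [-2.6, -1.8], [1.3, -0.7], [-0.6, -1.3], [1.0, -0.3], [-0.9, -0.5], [-0.2, -0.6], [-2.0, 0.1], [-1.7, 0.2]]
[0.5327 0.02  ] -2.54
[0.5265 0.0196] -2.66
[ 0.4795 -0.3535] 32.85
[[0.3, 1.7], [-0.4, -0.5], [-0.6, -0.4], [-0.3, 2.0], [-0.4, -0.4], [0.3, -0.8], [0.2, 0.0], [0.1, 0.2], [0.2, 0.6], [-0.3, -0.1], [0.2, 0.2], [-0.8, 1.0]]
[ 0.4795 -0.3528] 32.77
[ 0.48   -0.3554] 32.64
scene (295.6, 206.4) board xy -0.0349 0.0817
scene (287.4, 235) board xy 0.0768 0.0805
scene (308, 209.4) board xy -0.0349 0.1241
side (240.6, 223.4) board xy -0.0401 0.0825
side (210, 210.4) board xy 0.0763 0.0806
side (234.6, 232.6) board xy -0.0396 0.1227
```

```bash
cat > plan.py <<'E'
from h import *
def plan(xyz,yaw,n,st=None,roll=180.,pitch=0.):
    st=st or get_state()
    R0=Ro.from_euler('xyz',st['tool_rot'],degrees=True);R1=Ro.from_euler('xyz',[roll,pitch,yaw],degrees=True)
    p=R0.inv().apply(np.array(xyz)-st['position']);w=(R0.inv()*R1).as_rotvec()/n
    A=sum(Ro.from_rotvec(w*k).as_matrix() for k in range(n));d=np.linalg.solve(A,p)
    print("n",n,"d",d.round(5).tolist(),"w",np.degrees(w).round(3).tolist(),"len",np.linalg.norm(d).round(4))
E
python3 -c "
from plan import *
plan([.4913,-.3459,.15],122.85,15)"
```

```text
n 15 d [0.02919, 0.01305, 0.00536] w [-0.005, -0.005, -7.094] len 0.0324
```

```bash
python3 -m handwheel '[0.06,0.0292,0.013,0.0054,0,0,-7.1, 0.06,0.0292,0.013,0.0054,0,0,-7.1, 0.06,0.0292,0.013,0.0054,0,0,-7.1, 0.06,0.0292,0.013,0.0054,0,0,-7.1, 0.06,0.0292,0.013,0.0054,0,0,-7.1]'
python3 -m handwheel '[0.06,0.0292,0.013,0.0054,0,0,-7.1, 0.06,0.0292,0.013,0.0054,0,0,-7.1, 0.06,0.0292,0.013,0.0054,0,0,-7.1, 0.06,0.0292,0.013,0.0054,0,0,-7.1, 0.06,0.0292,0.013,0.0054,0,0,-7.1]'
python3 -m handwheel '[0.06,0.0292,0.013,0.0054,0,0,-7.1, 0.06,0.0292,0.013,0.0054,0,0,-7.1, 0.06,0.0292,0.013,0.0054,0,0,-7.1, 0.06,0.0292,0.013,0.0054,0,0,-7.1, 0.06,0.0292,0.013,0.0054,0,0,-7.1]'
python3 - <<'E'
from plan import *
st=get_state();print(st['position'],st['tool_rot'],st['joint_pos'].round(0))
cv2.imwrite("pics/w1.png",get_image("wrist")[:,:,::-1])
E
```

```text
clock: 0.78
position: [0.341, -0.6049, 0.2035]
tool_rot: [-180.0, -0.0, 52.2]
wrist_force: [0.2, 0.5, 0.2]
opening: 0.0596
clock: 1.4
position: [0.4575, -0.4987, 0.1766]
tool_rot: [-180.0, -0.0, 87.7]
wrist_force: [0.3, 0.4, -0.2]
opening: 0.0601
clock: 2.02
position: [0.4907, -0.3447, 0.1498]
tool_rot: [180.0, -0.0, 123.2]
wrist_force: [0.1, 0.0, 0.9]
opening: 0.0595
[ 0.4907071  -0.34468228  0.14982277] [ 1.79998338e+02 -2.07138572e-02  1.23193977e+02] [ 51.  24. -26. 100.  12.  59.  54.]
```

View pics/w1.png

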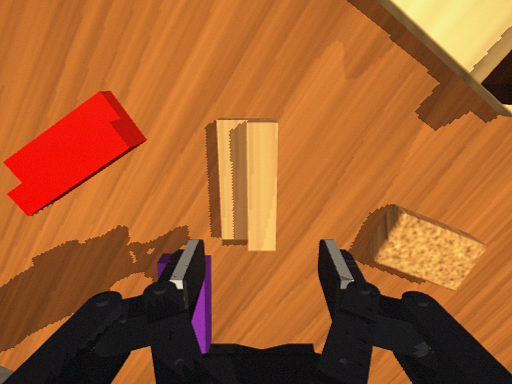

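The wrist view shows the rail almost upright in the picture. Its tall top has corners near (247,122), (278,122), (275,250) and (249,250), and the ledge is on the left. I'll refine its pose.

Run:
```python
from fit import *
crop("pics/w1.png",200,105,100,75,8,"pics/c5.png");crop("pics/w1.png",200,190,100,75,8,"pics/c6.png")
st=dict(position=[.4907071,-.34468228,.14982],tool_rot=[179.998,-.02,123.194])
W="wrist"
o=[(W,(1,60,42),(247,122)),(W,(27,60,42),(278,122)),(W,(27,-60,42),(275,250)),(W,(1,-60,42),(249,250)),(W,(-27,60,20),(217,120)),(W,(-27,-60,20),(222,239))]
p,f=fit(o,[.48,-.35,.57],st);print(p,np.degrees(p[2]),f.round(1).tolist())
```

```text
[ 0.48099883 -0.35441866  0.5769523 ] 33.05693173559592 [[-0.2, 0.2], [0.2, 0.3], [0.6, -0.0], [-0.5, -0.1], [-0.2, -0.4], [0.1, -0.1]]
```

View pics/c5.png

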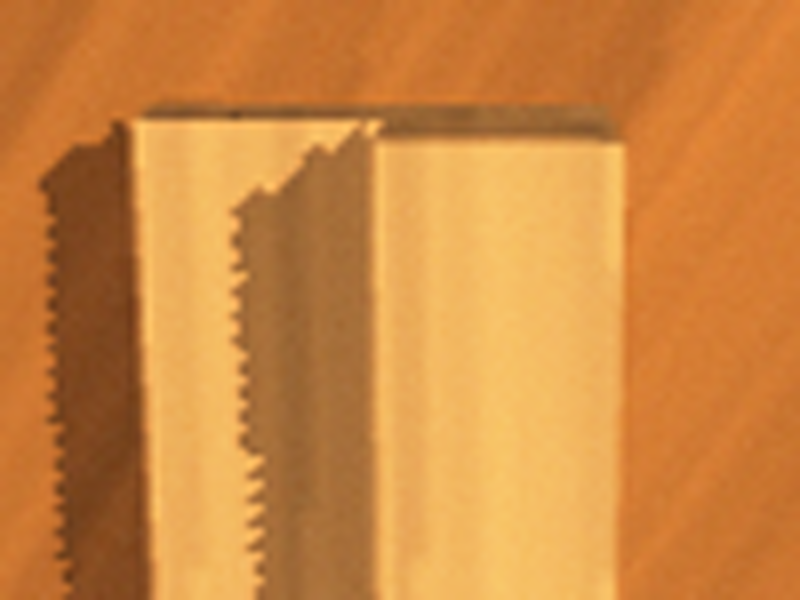

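View pics/c6.png

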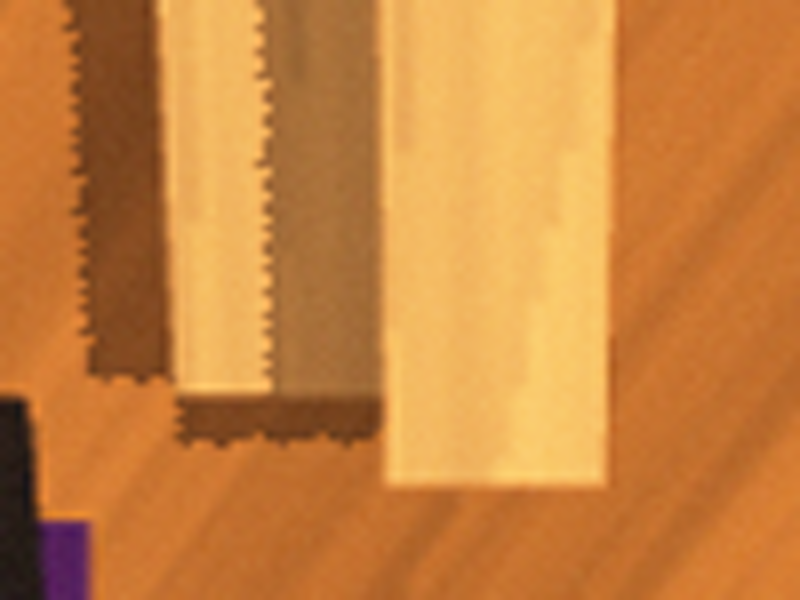

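```bash
python3 -c "
from plan import *
plan([.4927,-.3468,.0228],123.06,5)
print(ray('scene',(125,181),.04))"
```

```text
n 5 d [-0.00168, -0.00056, 0.02524] w [0.009, -0.065, 0.12] len 0.0253
[ 0.52541009 -0.50382545  0.04      ]
```

```bash
python3 -m handwheel '[0.06,-0.0015,0.0002,0.03,0,0,0, 0.06,-0.0014,0.0003,0.03,0,0,0, 0.06,0,0,0.03,0,0,0, 0.06,0,0,0.025,0,0,0, 0.06,0,0,0.011,0,0,0]'
python3 - <<'E'
from plan import *
st=get_state();print(st['position'],st['tool_rot'],st['joint_pos'].round(0),st['wrist_force'])
cv2.imwrite("pics/w2.png",get_image("wrist")[:,:,::-1])
E
```

```text
clock: 2.7
position: [0.4915, -0.3477, 0.0226]
tool_rot: [-179.9, -0.2, 122.9]
wrist_force: [-0.2, -0.5, 0.9]
opening: 0.0604
[ 0.49145035 -0.34772907  0.02256199] [-1.79924716e+02 -1.51614077e-01  1.22911807e+02] [ 49.  33. -23. 104.  17.  46.  50.] [-0.18585066 -0.47811002  0.85103331]
```

View pics/w2.png

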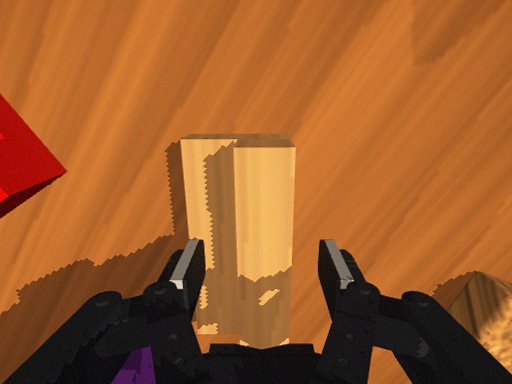

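The tall back sits midway between the open fingers (columns 204 and 320, back around 264), so I'll close.

```bash
python3 -m handwheel '[0.0,0,0,0,0,0,0, 0.0,0,0,0,0,0,0, 0.0,0,0,0,0,0,0, 0.0,0,0,0,0,0,0, 0.0,0,0,0,0,0,0]' 50
python3 -m handwheel '[0.0,0,0,0,0,0,0, 0,0,0,-0.02,0,0,0, 0,0,0,-0.03,0,0,0, 0.0,0,0,-0.035,0,0,0, 0.0,0,0,-0.035,0,0,0]' 50
python3 - <<'E'
from plan import *
st=get_state();print(st['position'],st['tool_rot'])
cv2.imwrite("pics/w3.png",get_image("wrist")[:,:,::-1])
E
```

```text
clock: 3.38
position: [0.4937, -0.3487, 0.0257]
tool_rot: [179.9, 0.1, 122.9]
wrist_force: [-0.7, 0.8, 5.8]
opening: 0.0249
clock: 4.0
position: [0.4919, -0.3479, 0.1458]
tool_rot: [-180.0, -0.0, 122.9]
wrist_force: [0.5, -0.1, -2.0]
opening: 0.0248
[ 0.49190541 -0.34786641  0.14575186] [-1.79968355e+02 -3.74433345e-02  1.22938418e+02]
```

View pics/w3.png

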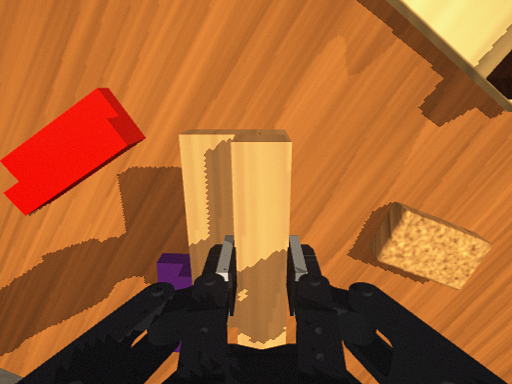

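```bash
python3 -c "
from plan import *
plan([.5585,.0087,.13],87.35,10)"
```

```text
n 10 d [0.03294, 0.01677, 0.002] w [0.028, 0.037, 3.558] len 0.037
```

```bash
python3 -m handwheel '[0,0.0329,0.0168,0.002,0,0,3.56, 0,0.0329,0.0168,0.002,0,0,3.56, 0,0.0329,0.0168,0.002,0,0,3.56, 0,0.0329,0.0168,0.002,0,0,3.56, 0,0.0329,0.0168,0.002,0,0,3.56]'
python3 -m handwheel '[0,0.0329,0.0168,0.002,0,0,3.56, 0,0.0329,0.0168,0.002,0,0,3.56, 0,0.0329,0.0168,0.002,0,0,3.56, 0,0.0329,0.0168,0.002,0,0,3.56, 0,0.0329,0.0168,0.002,0,0,3.56]'
python3 - <<'E'
from plan import *
st=get_state();print(st['position'],st['tool_rot'],st['joint_pos'].round(0))
cv2.imwrite("pics/w4.png",get_image("wrist")[:,:,::-1])
E
```

```text
clock: 4.68
position: [0.4958, -0.163, 0.1343]
tool_rot: [-180.0, 0.0, 105.0]
wrist_force: [0.9, -0.4, -2.8]
opening: 0.0248
clock: 5.3
position: [0.5562, 0.0107, 0.1242]
tool_rot: [-180.0, 0.0, 87.2]
wrist_force: [0.5, 0.1, -1.6]
opening: 0.0249
[0.55624311 0.01066088 0.12423267] [-1.79961962e+02  3.77016792e-02  8.72295174e+01] [ 17.  21. -28. 107.  12.  55. -19.]
```

View pics/w4.png

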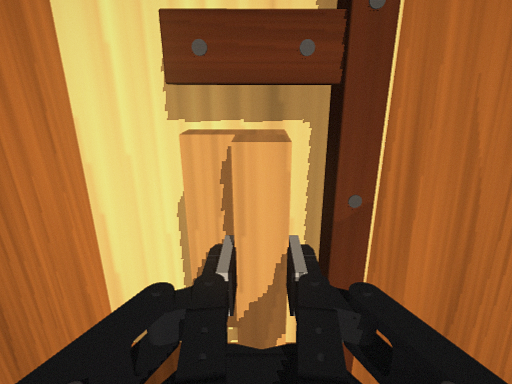

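Run:
```python
from h import *
crop("pics/w4.png",300,70,100,130,5,"pics/c7.png");crop("pics/w4.png",150,60,200,90,4,"pics/c8.png")
```

```text
(no output)
```

View pics/c7.png

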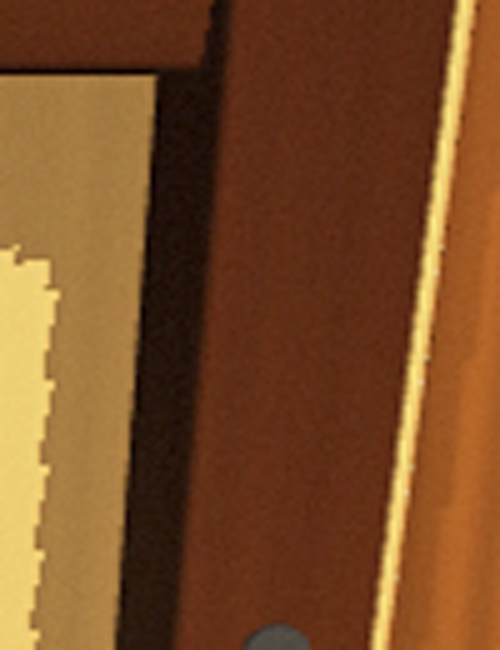

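View pics/c8.png

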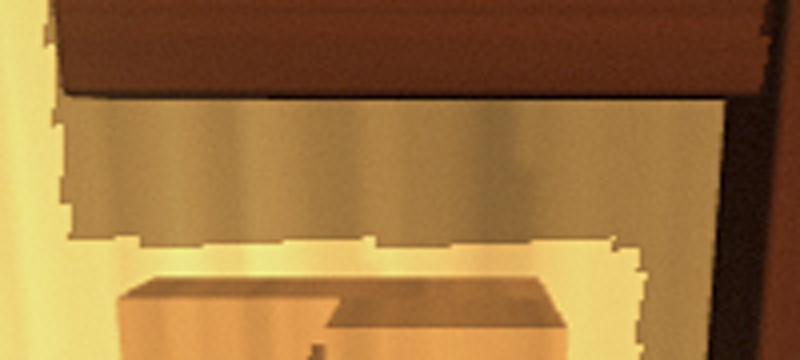

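Run:
```python
from h import *
st=dict(position=[.55624,.01066,.12423],tool_rot=[-179.96,.038,87.23])
f=lambda uv,z:ray("wrist",uv,z,st)
a,b=f((331.4,85),.018),f((323.4,200),.018);c,d=f((345.6,71),.06),f((335.6,200),.06)
print("fence base",a,b,np.degrees(np.arctan2(-(a-b)[0],(a-b)[1])))
print("fence top",c,d,np.degrees(np.arctan2(-(c-d)[0],(c-d)[1])))
print("stop",f((166,83.5),.054),f((330.5,85),.018),f((341,83.7),.054))
X=np.array([.53,.02]);t=np.radians(-2.65);B=np.array([[np.cos(t),np.sin(t)],[-np.sin(t),np.cos(t)]])
for q in (a,b,c,d,f((166,83.5),.054),f((330.5,85),.018)): print(B@(q[:2]-X))
print("tcp",B@(np.array(st['position'][:2])-X))
```

```text
fence base [0.61525191 0.09372616 0.018     ] [ 0.6107613  -0.00353183  0.018     ] -2.6435890783089806
fence top [0.61486079 0.10183726 0.06      ] [0.6112482  0.01237908 0.06      ] -2.312521586086048
stop [0.49538677 0.10007662 0.054     ] [0.61453987 0.09376069 0.018     ] [0.61369186 0.09421082 0.054     ]
[0.08175203 0.07758892]
[ 0.08176292 -0.01977269]
[0.08098632 0.08567326]
[ 0.08151366 -0.00385628]
[-0.03827854  0.07839066]
[0.08103915 0.07759049]
tcp [ 0.02664377 -0.00811681]
```

```bash
python3 -m handwheel '[0,0,0,0.025,0,0,0, 0,0,0,0.025,0,0,0, 0,0,0,0.018,0,0,0, 0,0,0,0.007,0,0,0, 0,0,0,0.002,0,0,0]'
python3 -m handwheel '[0,0,0,0.001,0,0,0, 0,0,0,0.001,0,0,0, 0,0,0,0.001,0,0,0, 0,0,0,0.001,0,0,0, 0,0,0,0,0,0,0]'
```

```text
clock: 5.98
position: [0.5567, 0.0096, 0.0473]
tool_rot: [180.0, 0.0, 87.3]
wrist_force: [-0.5, 0.2, -2.4]
opening: 0.0244
clock: 6.6
position: [0.5568, 0.0097, 0.0437]
tool_rot: [180.0, 0.0, 87.3]
wrist_force: [-1.2, -0.2, 1.6]
opening: 0.0246
```

```bash
python3 -m handwheel '[0,0,0,0.0005,0,0,0, 0,0,0,0.0005,0,0,0, 0,0,0,0,0,0,0, 0,0,0,0,0,0,0, 0,0,0,0,0,0,0]'
python3 -m handwheel '[0.042,0,0,0,0,0,0, 0.042,0,0,0,0,0,0, 0.042,0,0,0,0,0,0, 0.042,0,0,0,0,0,0, 0.042,0,0,0,0,0,0]'
```

```text
clock: 7.22
position: [0.5568, 0.0097, 0.0437]
tool_rot: [180.0, 0.0, 87.3]
wrist_force: [-4.6, -0.4, 9.0]
opening: 0.0249
clock: 7.85
position: [0.5566, 0.0097, 0.0422]
tool_rot: [-180.0, 0.0, 87.3]
wrist_force: [-0.0, -0.1, 0.0]
opening: 0.042
```

```bash
python3 -m handwheel '[0.042,0,0,-0.015,0,0,0, 0.042,0,0,-0.025,0,0,0, 0.042,0,0,-0.03,0,0,0, 0.0,0,0,-0.02,0,0,0, 0,0,0,0,0,0,0]'
python3 - <<'E'
from plan import *
st=get_state();print(st['position'],st['tool_rot'],st['joint_pos'].round(0))
cv2.imwrite("pics/w5.png",get_image("wrist")[:,:,::-1])
E
```

```text
clock: 8.48
position: [0.5583, 0.01, 0.1348]
tool_rot: [179.7, -0.0, 87.3]
wrist_force: [0.4, 0.2, -0.7]
opening: 0.0063
[0.55825373 0.00997288 0.1347867 ] [ 1.79714068e+02 -6.18164415e-04  8.73333083e+01] [ 18.  21. -28. 106.  12.  56. -18.]
```

View pics/w5.png

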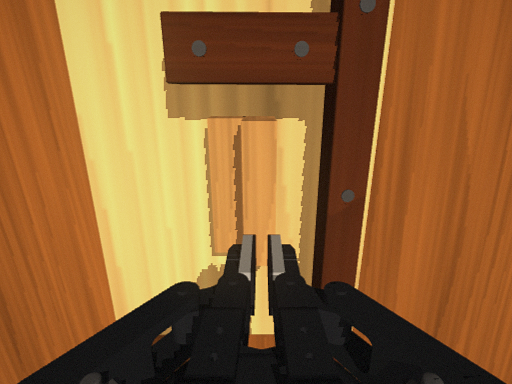

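The rail lies flat and square on the board, with its end at row ~118 and the stop face at row ~83, and it has been let go. Next I set the shut fingertips over the ledge.

```bash
python3 -m handwheel '[0,0,-0.013,0,0,0,0, 0,0,-0.013,0,0,0,0, 0,0,-0.012,0.015,0,0,0, 0,0,0,0.025,0,0,0, 0,0,0,0.025,0,0,0]'
python3 -m handwheel '[0,0,0,0.018,0,0,0, 0,0,0,0.005,0,0,0, 0,0,0,0.0025,0,0,0, 0,0,0,0,0,0,0, 0,0,0,0,0,0,0]'
python3 - <<'E'
from plan import *
st=get_state();print(st['position'],st['tool_rot'],st['wrist_force'])
cv2.imwrite("pics/w6.png",get_image("wrist")[:,:,::-1])
im=get_image("side")[:,:,::-1];cv2.imwrite("pics/s6.png",cv2.resize(im[140:280,170:310],None,fx=4,fy=4))
E
```

```text
clock: 9.15
position: [0.5171, 0.0114, 0.0663]
tool_rot: [-179.9, 0.0, 87.4]
wrist_force: [0.3, -0.5, -0.5]
opening: 0.0
clock: 9.78
position: [0.5192, 0.0115, 0.0424]
tool_rot: [179.9, 0.0, 87.3]
wrist_force: [0.5, 0.8, -0.1]
opening: 0.0002
[0.519185   0.011546   0.04242199] [1.79923431e+02 5.83399568e-03 8.73378117e+01] [ 0.50235675  0.78183527 -0.12429359]
```

View pics/w6.png

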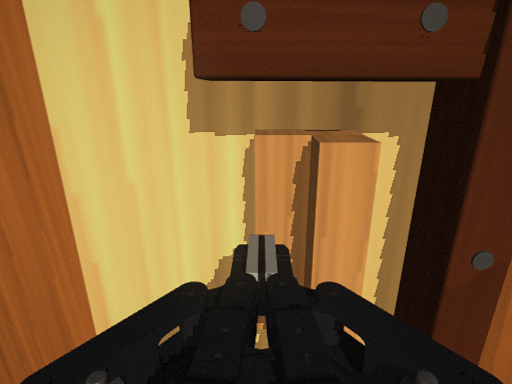

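View pics/s6.png

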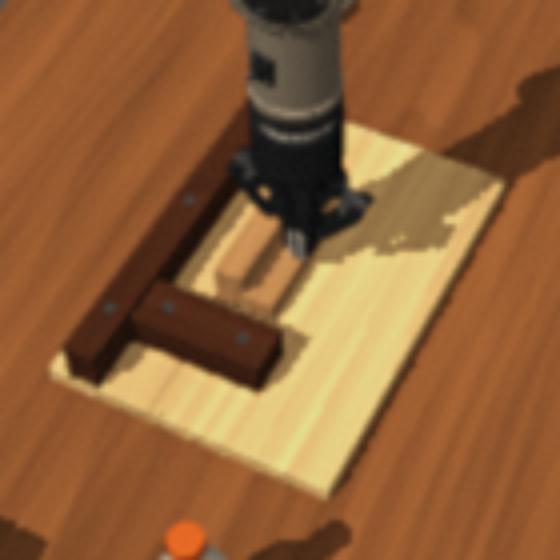

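```bash
python3 -m handwheel '[0,0,0.004,0,0,0,0, 0,0,0.003,0,0,0,0, 0,0,0.003,0,0,0,0, 0,0,0.003,0,0,0,0, 0,0,0.003,0,0,0,0]'
python3 -m handwheel '[0,0,0.003,0,0,0,0, 0,0,0.003,0,0,0,0, 0,0,0.003,0,0,0,0, 0,0,0.003,0,0,0,0, 0,0,0.003,0,0,0,0]'
python3 - <<'E'
from plan import *
st=get_state();print(st['position'],st['tool_rot'],st['wrist_force'])
cv2.imwrite("pics/w7.png",get_image("wrist")[:,:,::-1])
E
```

```text
clock: 10.5
position: [0.5341, 0.0107, 0.0415]
tool_rot: [-179.9, 0.0, 87.3]
wrist_force: [-0.6, 0.5, 0.6]
opening: 0.0005
clock: 11.12
position: [0.5498, 0.01, 0.0418]
tool_rot: [180.0, 0.0, 87.3]
wrist_force: [-0.2, 0.3, -0.4]
opening: 0.0
[0.54980136 0.01002302 0.04178133] [1.79998759e+02 6.36276254e-03 8.73339196e+01] [-0.23004663  0.34980704 -0.39779441]
```

View pics/w7.png

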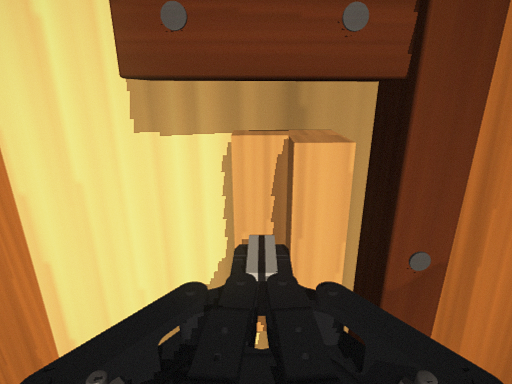

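Run:
```python
from h import *
crop("pics/w7.png",220,70,200,130,4,"pics/c9.png")
```

```text
(no output)
```

View pics/c9.png

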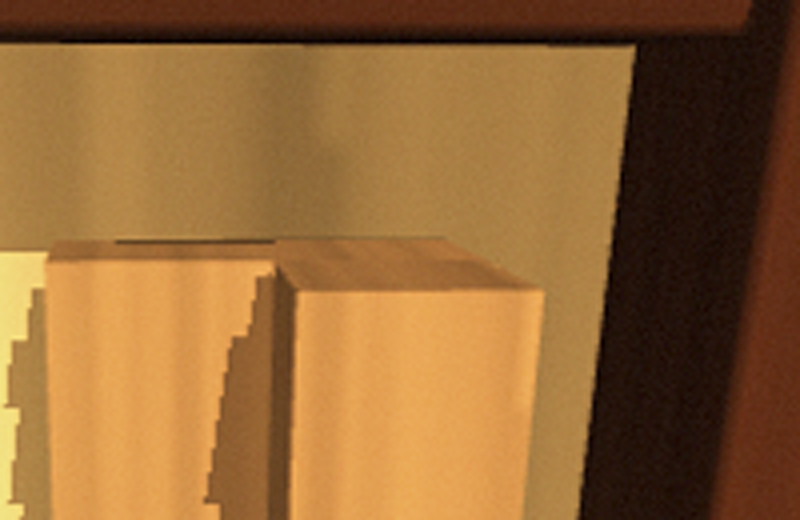

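```bash
python3 -m handwheel '[0,0,0.003,0,0,0,0, 0,0,0.003,0,0,0,0, 0,0,0.003,0,0,0,0, 0,0,0.003,0,0,0,0, 0,0,0.003,0,0,0,0]'
python3 -m handwheel '[0,0,0.001,0,0,0,0, 0,0,0.001,0,0,0,0, 0,0,0.001,0,0,0,0, 0,0,0.001,0,0,0,0, 0,0,0.0,0,0,0,0]'
```

```text
clock: 11.8
position: [0.5648, 0.0093, 0.0418]
tool_rot: [-180.0, 0.0, 87.3]
wrist_force: [-0.7, -0.4, -0.3]
opening: -0.0001
clock: 12.42
position: [0.5687, 0.0092, 0.0418]
tool_rot: [180.0, 0.0, 87.3]
wrist_force: [-0.9, -0.1, -0.5]
opening: -0.0003
```

```bash
python3 -m handwheel '[0,0,0.001,0,0,0,0, 0,0,0.001,0,0,0,0, 0,0,0,0,0,0,0, 0,0,0,0,0,0,0, 0,0,0.0,0,0,0,0]'
python3 -m handwheel '[0,0,0.001,0,0,0,0, 0,0,0.0,0,0,0,0, 0,0,0,0,0,0,0, 0,0,0,0,0,0,0, 0,0,0.0,0,0,0,0]'
python3 - <<'E'
from plan import *
st=get_state();print(st['position'],st['tool_rot'],st['wrist_force'])
cv2.imwrite("pics/w8.png",get_image("wrist")[:,:,::-1])
crop("pics/w8.png",200,70,200,150,4,"pics/c10.png")
E
```

```text
clock: 13.05
position: [0.5706, 0.0091, 0.0417]
tool_rot: [180.0, 0.0, 87.3]
wrist_force: [-1.2, 0.4, -0.3]
opening: -0.0006
clock: 13.68
position: [0.571, 0.0091, 0.0417]
tool_rot: [-179.9, 0.0, 87.3]
wrist_force: [-6.0, 0.9, 3.5]
opening: 0.0002
[0.57097467 0.00908687 0.04169742] [-1.79932344e+02  1.64694006e-02  8.73384701e+01] [-5.95393282  0.91250755  3.46273967]
```

View pics/c10.png

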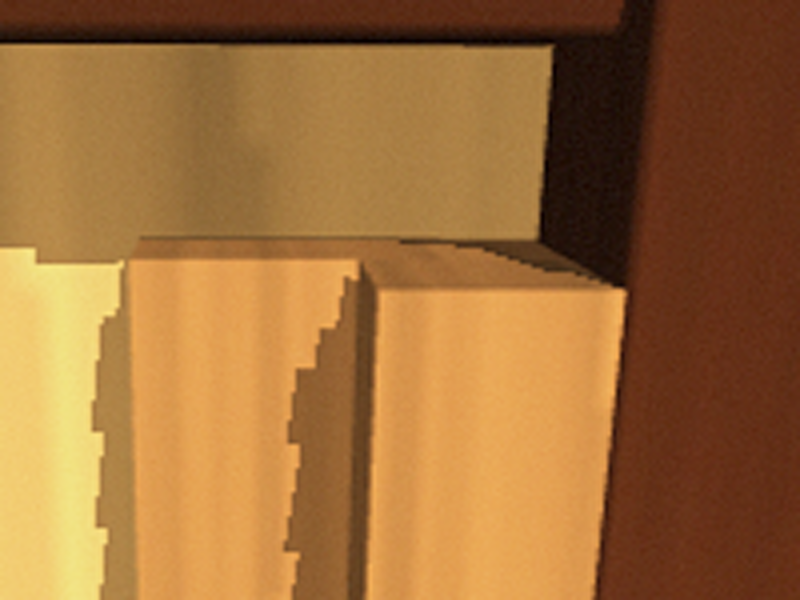

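The rail is flush along the fence: in the crop its back edge (625,290) meets the fence's top edge. Now I go round to its -y end.

```bash
python3 -m handwheel '[0,0,-0.004,0,0,0,0, 0,0,0,-0.025,0,0,0, 0,0,0,-0.025,0,0,0, 0,-0.04,0.009,0,0,0,0, 0,-0.042,0.0085,0,0,0,0]'
python3 -m handwheel '[0,0,0,0,0,0,0, 0,0,0,0.02,0,0,0, 0,0,0,0.02,0,0,0, 0,0,0,0.012,0,0,0, 0,0,0,0.006,0,0,0]'
python3 - <<'E'
from plan import *
st=get_state();print(st['position'],st['tool_rot'],st['wrist_force'])
cv2.imwrite("pics/w9.png",get_image("wrist")[:,:,::-1])
E
```

```text
clock: 14.35
position: [0.5836, -0.0741, 0.093]
tool_rot: [179.7, 0.0, 87.5]
wrist_force: [0.3, -0.3, 0.9]
opening: -0.0001
clock: 14.98
position: [0.5805, -0.0727, 0.0322]
tool_rot: [-179.9, -0.0, 87.4]
wrist_force: [-0.5, 0.1, 0.1]
opening: 0.0003
[ 0.58045607 -0.07266007  0.03220398] [-1.79883539e+02 -2.08894765e-02  8.74132682e+01] [-0.473303    0.06544444  0.08007755]
```

View pics/w9.png

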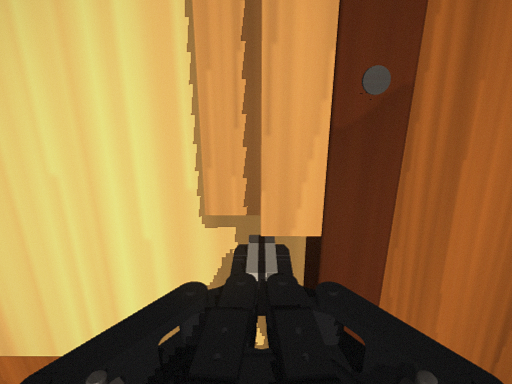

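```bash
python3 -m handwheel '[0,0.003,0,0,0,0,0, 0,0.003,0,0,0,0,0, 0,0.003,0,0,0,0,0, 0,0.003,0,0,0,0,0, 0,0.003,0,0,0,0,0]'
python3 -m handwheel '[0,0.003,0,0,0,0,0, 0,0.003,0,0,0,0,0, 0,0.003,0,0,0,0,0, 0,0.002,0,0,0,0,0, 0,0.002,0,0,0,0,0]'
python3 - <<'E'
from plan import *
st=get_state();print(st['position'],st['tool_rot'],st['wrist_force'])
cv2.imwrite("pics/w10.png",get_image("wrist")[:,:,::-1])
im=get_image("side")[:,:,::-1];cv2.imwrite("pics/s10.png",cv2.resize(im[150:250,180:300],None,fx=6,fy=6,interpolation=cv2.INTER_CUBIC))
E
```

```text
clock: 15.65
position: [0.5822, -0.0592, 0.0341]
tool_rot: [180.0, 0.1, 87.3]
wrist_force: [0.5, -2.5, 1.7]
opening: -0.0005
clock: 16.27
position: [0.5825, -0.0455, 0.0338]
tool_rot: [-180.0, 0.0, 87.3]
wrist_force: [1.4, -1.9, 1.2]
opening: 0.0001
[ 0.58253921 -0.04549321  0.03379893] [-1.79999901e+02  1.13977160e-02  8.73308493e+01] [ 1.40286779 -1.8762083   1.21231218]
```

View pics/w10.png

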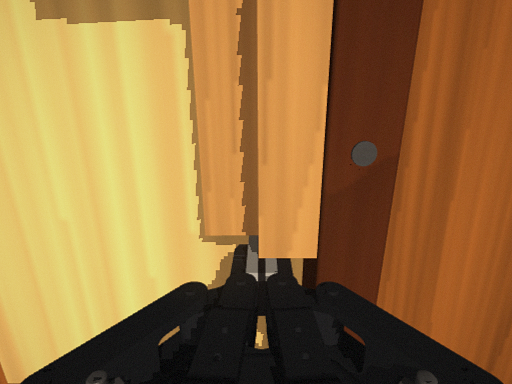

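View pics/s10.png

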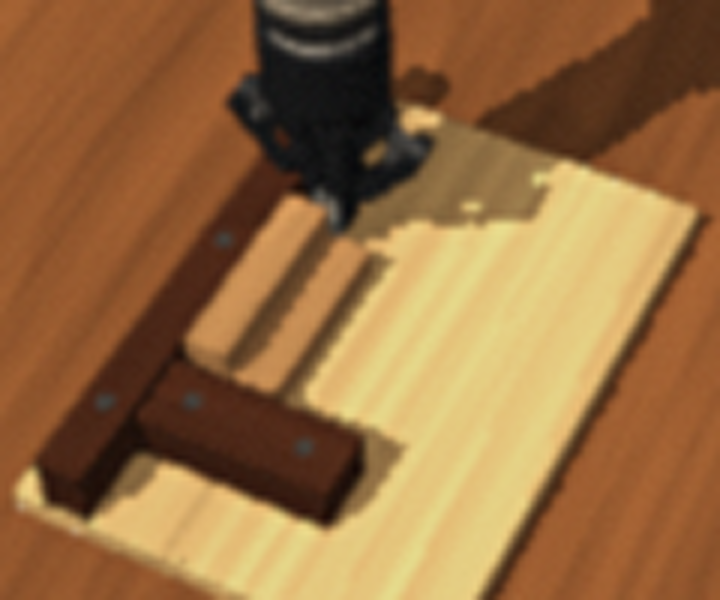

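Run:
```python
from h import *
st=dict(position=[.5825,-.0455,.0338],tool_rot=[180,0.01,87.33])
q=ray("wrist",(288,258),.06,st);t=np.radians(-2.65);d=q[:2]-[.53,.02]
print(np.cos(t)*d[0]+np.sin(t)*d[1],-np.sin(t)*d[0]+np.cos(t)*d[1])
```

```text
0.06691573566884527 -0.05234925317123385
```

```bash
python3 -m handwheel '[0,0.0015,0,0,0,0,0, 0,0.0015,0,0,0,0,0, 0,0.0015,0,0,0,0,0, 0,0.0015,0,0,0,0,0, 0,0.001,0,0,0,0,0]'
python3 -m handwheel '[0,0.0005,0,0,0,0,0, 0,0.0005,0,0,0,0,0, 0,0.0005,0,0,0,0,0, 0,0.0005,0,0,0,0,0, 0,0,0,0,0,0,0]'
```

```text
clock: 17.0
position: [0.5828, -0.0383, 0.0337]
tool_rot: [-180.0, -0.0, 87.3]
wrist_force: [-0.5, -2.1, -0.1]
opening: -0.0002
clock: 17.62
position: [0.5829, -0.0364, 0.0337]
tool_rot: [-180.0, -0.0, 87.3]
wrist_force: [-0.8, -0.9, 0.1]
opening: 0.0
```

```bash
python3 -m handwheel '[0,0.0005,0,0,0,0,0, 0,0.0005,0,0,0,0,0, 0,0.0005,0,0,0,0,0, 0,0.0,0,0,0,0,0, 0,0,0,0,0,0,0]'
python3 -m handwheel '[0,0.0005,0,0,0,0,0, 0,0.0005,0,0,0,0,0, 0,0.0,0,0,0,0,0, 0,0.0,0,0,0,0,0, 0,0,0,0,0,0,0]'
```

```text
clock: 18.25
position: [0.5829, -0.0359, 0.0338]
tool_rot: [-180.0, 0.1, 87.3]
wrist_force: [-1.4, -5.0, -0.2]
opening: 0.0001
clock: 18.88
position: [0.5828, -0.0359, 0.0337]
tool_rot: [-180.0, 0.1, 87.3]
wrist_force: [-0.8, -6.0, 0.1]
opening: -0.0005
```

Run:
```python
from plan import *
a=get_image("scene")[:,:,::-1];b=get_image("side")[:,:,::-1]
f=lambda im,x,y:cv2.resize(im[y:y+75,x:x+100],None,fx=7,fy=7,interpolation=cv2.INTER_CUBIC)
cv2.imwrite("pics/s11.png",f(b,190,160));cv2.imwrite("pics/sc11.png",f(a,235,185))
```

```text
(no output)
```

View pics/s11.png

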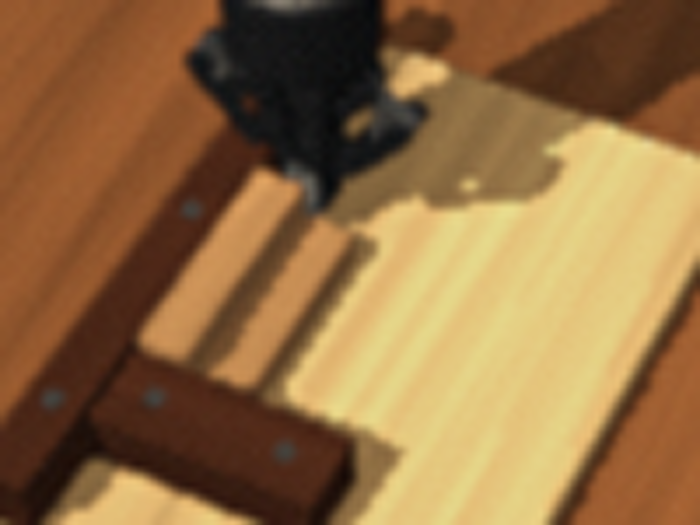

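View pics/sc11.png

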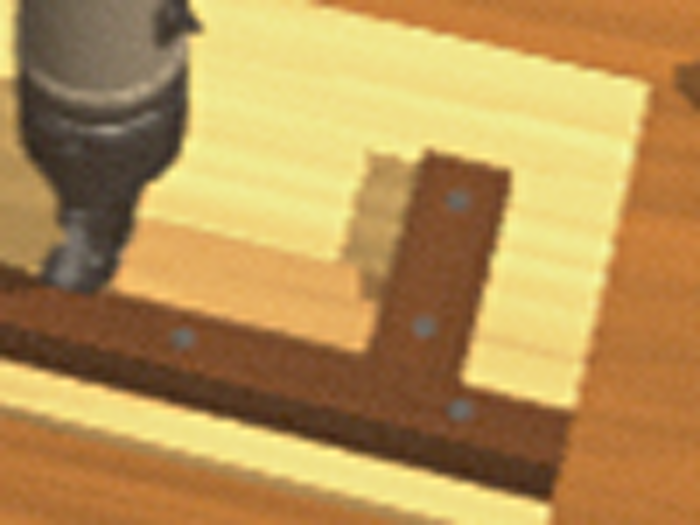

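The end meets the stop (arm stalled at 6 N) and the back meets the fence in both views. I'll move to the ledge for the holding push.

```bash
python3 -m handwheel '[0,-0.008,0,0,0,0,0, 0,0,0,-0.03,0,0,0, 0,0,0,-0.028,0,0,0, 0,0.04,-0.009,0,0,0,0, 0,0.04,-0.0095,0,0,0,0]'
python3 -m handwheel '[0,0,0,0,0,0,0, 0,0,0,0.02,0,0,0, 0,0,0,0.02,0,0,0, 0,0,0,0.008,0,0,0, 0,0,0,0,0,0,0]'
```

```text
clock: 19.6
position: [0.5683, 0.041, 0.0925]
tool_rot: [179.9, -0.1, 87.3]
wrist_force: [-0.2, -0.2, 0.4]
opening: -0.0
clock: 20.23
position: [0.5672, 0.0381, 0.0424]
tool_rot: [-179.9, 0.0, 87.3]
wrist_force: [0.8, -0.4, -0.1]
opening: 0.0003
```

```bash
python3 -m handwheel '[0,0,0.0015,0,0,0,0, 0,0,0.0015,0,0,0,0, 0,0,0.0015,0,0,0,0, 0,0,0.0005,0,0,0,0, 0,0,0.0005,0,0,0,0]'
python3 -m handwheel '[0,0,0,0.001,0,0,0, 0,0,0,0.001,0,0,0, 0,0,0,0.001,0,0,0, 0,0,0,0,0,0,0, 0,0,0,0,0,0,0]'
```

```text
clock: 20.85
position: [0.5726, 0.0386, 0.0437]
tool_rot: [-179.9, 0.0, 87.3]
wrist_force: [-4.4, 0.8, 3.1]
opening: -0.0001
clock: 21.48
position: [0.5724, 0.0385, 0.0405]
tool_rot: [-179.9, 0.0, 87.3]
wrist_force: [-5.1, -0.4, 2.6]
opening: 0.0001
```

```bash
python3 -m handwheel '[0,0,0,0.001,0,0,0, 0,0,0,0.001,0,0,0, 0,0,0,0,0,0,0, 0,0,0,0,0,0,0, 0,0,0,0,0,0,0]'
python3 -m handwheel '[0,0,0,0.0005,0,0,0, 0,0,0,0,0,0,0, 0,0,0,0,0,0,0, 0,0,0,0,0,0,0, 0,0,0,0,0,0,0]'
```

```text
clock: 22.1
position: [0.5724, 0.0385, 0.0386]
tool_rot: [-179.9, 0.0, 87.3]
wrist_force: [-5.4, 0.1, 3.9]
opening: 0.0002
clock: 22.72
position: [0.5725, 0.0385, 0.0382]
tool_rot: [-179.9, 0.0, 87.3]
wrist_force: [-4.3, 1.4, 4.3]
opening: 0.0003
```

```bash
python3 -m handwheel '[0,0,0,0.0005,0,0,0, 0,0,0.0005,0.0003,0,0,0, 0,0,0.0005,0,0,0,0, 0,0,0,0,0,0,0, 0,0,0,0,0,0,0]'
python3 -m handwheel '[0,0,0.0005,0,0,0,0, 0,0,0,0,0,0,0, 0,0,0,0,0,0,0, 0,0,0,0,0,0,0, 0,0,0,0,0,0,0]'
```

```text
clock: 23.35
position: [0.5725, 0.0385, 0.0381]
tool_rot: [-179.8, 0.1, 87.3]
wrist_force: [-9.9, -0.2, 11.0]
opening: 0.0001
clock: 23.98
position: [0.5725, 0.0385, 0.0381]
tool_rot: [-179.7, 0.1, 87.3]
wrist_force: [-10.7, 1.8, 12.8]
opening: 0.0
```

```bash
python3 -m handwheel '[0,0,0.0005,-0.0002,0,0,0, 0,0,0.0003,-0.0002,0,0,0, 0,0,0,0,0,0,0, 0,0,0,0,0,0,0, 0,0,0,0,0,0,0]'
python3 - <<'E'
from rig import *
print(get_state()['wrist_force'])
E
python3 -m handwheel '[0,0,0,0,0,0,0, 0,0,0,0,0,0,0, 0,0,0,0,0,0,0, 0,0,0,0,0,0,0, 0,0,0,0,0,0,0]'
```

```text
clock: 24.6
position: [0.5725, 0.0385, 0.0382]
tool_rot: [-179.6, 0.1, 87.3]
wrist_force: [-11.8, 0.1, 12.4]
opening: -0.0002
[-11.84379834   0.10760063  12.3702743 ]
clock: 25.22
position: [0.5724, 0.0385, 0.0381]
tool_rot: [-179.6, 0.1, 87.3]
wrist_force: [-10.7, 0.1, 12.2]
opening: -0.0001
```

```bash
python3 -m handwheel '[0,0,0.0005,-0.0003,0,0,0, 0,0,0.0005,-0.0002,0,0,0, 0,0,0,0,0,0,0, 0,0,0,0,0,0,0, 0,0,0,0,0,0,0]'
python3 -m handwheel '[0,0,0,0,0,0,0, 0,0,0,0,0,0,0, 0,0,0,0,0,0,0, 0,0,0,0,0,0,0, 0,0,0,0,0,0,0]'
```

```text
clock: 25.85
position: [0.5724, 0.0385, 0.0381]
tool_rot: [-179.5, 0.1, 87.4]
wrist_force: [-13.4, 0.9, 11.3]
opening: -0.0
clock: 26.48
position: [0.5725, 0.0385, 0.0382]
tool_rot: [-179.5, 0.1, 87.4]
wrist_force: [-12.6, -0.0, 10.5]
opening: -0.0002
```

```bash
python3 -m handwheel '[0,0,0.0005,-0.0001,0,0,0, 0,0,0.0004,-0.0001,0,0,0, 0,0,0,0,0,0,0, 0,0,0,0,0,0,0, 0,0,0,0,0,0,0]'
python3 -m handwheel '[0,0,0,0,0,0,0, 0,0,0,0,0,0,0, 0,0,0,0,0,0,0, 0,0,0,0,0,0,0, 0,0,0,0,0,0,0]'
```

```text
clock: 27.1
position: [0.5724, 0.0385, 0.0382]
tool_rot: [-179.4, 0.1, 87.4]
wrist_force: [-14.5, 1.4, 12.5]
opening: 0.0
clock: 27.72
position: [0.5724, 0.0385, 0.0382]
tool_rot: [-179.4, 0.1, 87.4]
wrist_force: [-14.2, 0.1, 11.9]
opening: -0.0003
```

```bash
python3 -m handwheel '[0,0,0.0003,-0.0003,0,0,0, 0,0,0.0,-0.0001,0,0,0, 0,0,0,0,0,0,0, 0,0,0,0,0,0,0, 0,0,0,0,0,0,0]'
python3 -m handwheel '[0,0,0,0,0,0,0, 0,0,0,0,0,0,0, 0,0,0,0,0,0,0, 0,0,0,0,0,0,0, 0,0,0,0,0,0,0]'
python3 - <<'E'
from plan import *
cv2.imwrite("pics/w12.png",get_image("wrist")[:,:,::-1])
a=get_image("scene")[:,:,::-1];b=get_image("side")[:,:,::-1];cv2.imwrite("pics/sc12f.png",a)
f=lambda im,x,y:cv2.resize(im[y:y+75,x:x+100],None,fx=7,fy=7,interpolation=cv2.INTER_CUBIC)
cv2.imwrite("pics/s12.png",f(b,190,160))
E
```

```text
clock: 28.35
position: [0.5724, 0.0385, 0.0382]
tool_rot: [-179.4, 0.1, 87.4]
wrist_force: [-15.5, 0.6, 10.3]
opening: -0.0001
clock: 28.98
position: [0.5724, 0.0385, 0.0382]
tool_rot: [-179.4, 0.1, 87.4]
wrist_force: [-14.6, 0.9, 10.5]
opening: 0.0
```

View pics/w12.png

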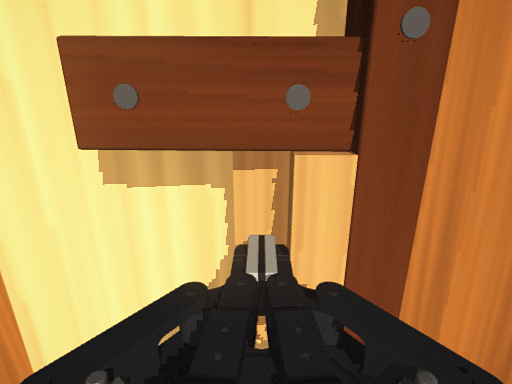

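View pics/s12.png

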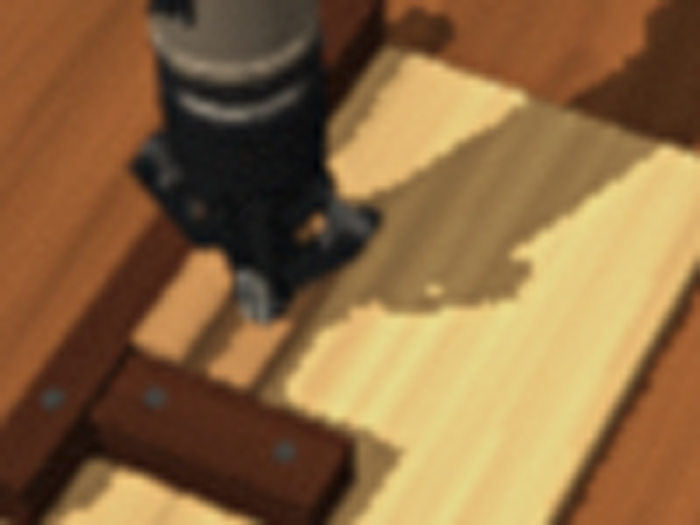

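View pics/sc12f.png

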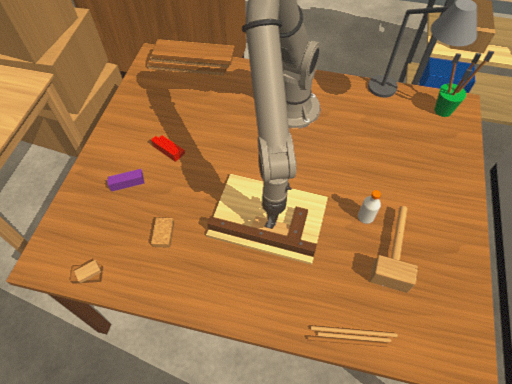

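```bash
python3 -c "
from h import *
crop('pics/w12.png',215,130,150,60,5,'pics/c13.png')"
```

```text
(no output)
```

View pics/c13.png

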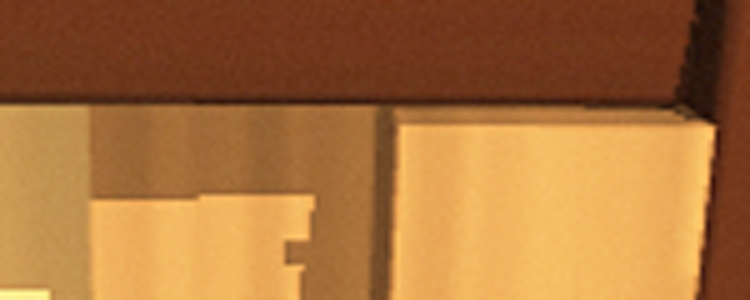

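The wrist crop shows the ledge running right up to the stop with no board visible between, and the back corner (712,122) against the fence. The bystanders haven't moved and the force is steady, so I'm handing in.

```bash
python3 -c "
from rig import *
s=get_state();print(s['clock'],s['wrist_force']);print(job_done())"
```

```text
29.125 [-13.98684945   0.65741932   9.75287115]
the job is handed in; nothing more can be done
None
```

The rail is seated against the fence and the stop block, and the arm is holding it there with the diagonal push. I handed the job in at 29.1 s of the 51 s allowed.

**What I did:** I gripped the rail by its tall back and set it flat on the board, ledge up and back towards the fence. After letting go, I pushed it with the shut fingertips, first at the riser until it met the fence (about 6 N). Then I pushed its end until it stalled against the stop (about 6 N). Last, I set the fingertips on the ledge for the holding push.

**Last checks:**
- **Push:** the last readings were 14 to 15.5 N towards the fence and about 10 N down, steady to within about 1 N.
- **Fit:** the final close-ups show no gap at the fence or the stop.
- **Bystanders:** the glue bottle, sanding block, mallet and the purple and red look-alikes look unmoved in the final scene picture.

**What disagreed:**
- **Fence and stop positions:** the first two-camera estimate and the wrist-camera one differed by 1–3 mm. I relied on contact force instead.
- **Tool tilt:** the tool is about 0.6° off vertical under the holding load.

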